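# Make up the two bearing units

## Robot

A 6-joint arm with a two-finger parallel gripper is mounted at the origin on a cart in front of the work surface, level with it; the furniture and walls round the work are solid. World frame = base frame: x ahead of the robot, y to its left, z up, the work surface at z = 0. Lengths are in m, angles in rad, forces in N, time in s.
With the tool pointing down it reaches from about 0.35 to 0.8 m from the base axis. Payload 7.3 kg.
Tool frame: the origin (TCP) lies between the finger pads; the fingertips stand 25 mm ahead of it and the grasp point (between the pads) lies 6 mm ahead of it (r.tip_extent is the distance from the TCP to the fingertips, in m); z points along the fingers, y is the line along which they close (so a half turn about z gives the same grasp; the last joint's range is limited). The gripper opens to 85 mm and grips with 20 to 120 N. Pads are 22 mm wide; open, the fingers measure 114 mm over their backs; the gripper's body (76 mm by 85 mm) begins 54 mm behind the grasp point. The pads swing forward as they close: fully open they stand 13 mm farther back than shut.
Start: joints at [1.133, 0.342, 1.524, -0, 1.275, -0.146], TCP at [0.151, 0.503, 0.256] pointing down, gripper open.
Joint ranges: [-2.53, 2.53], [-0.77, 2.02], [0.04, 2.7], [-1, 4.14], [0.28, 2.66], [-3.11, 3.11]. Speed limits (rad/s): [2.57, 2.57, 3.14, 3.14, 3.14, 3.14].

## Interface

Orientations are given as a unit quaternion [x, y, z, w].
In Python, from workcell import r, command_gripper, optics gives the robot as it stands. The module is installed in compiled form; this text tells all that it offers. Calls block until the motion is done:
- r.reach(position, orientation): joint-space move of the TCP to a pose.
- r.move_straight(position, orientation=None, speed=0.15, max_force=None): straight line of the TCP; orientation=None keeps the orientation; speed is the mean speed in m/s. With max_force (N) it stops when the force on the tool has changed by that much, and returns True; else False.
- r.movej(angles): joint-space move.
- command_gripper(opening, force=None): finger opening in m; force is the grip in N (None keeps the last); returns when the fingers have stopped.
- r.hold(seconds).
- r.solve_ik(position, orientation): joint angles nearest the present ones, or None.
- r.read_state(): the state.
- optics.get_image(name): name is "side" or "top"; returns (picture, depth): 384x512x3 uint8, red, green, blue; 384x512 float32, m along the optical axis (not along the pixel's ray), 0 where there is no reading.
- optics.camera_model(name): a dict with "K" (3x3 intrinsics, pixels), "R" (3x3) and "t" (3): a world point X has camera coordinates R X + t. Camera axes: x right, y down, z forward; pixel columns grow to the right and rows downward; lengths in m; the calibration is good to about 2 mm. A picture is of the moment at which its call begins. camera_model takes no time and is no camera call.
A pose or a line that the arm cannot do raises r.PlanningError and nothing moves.
- r.finish_job(): hands the job in; it is judged then, once.
The state is a dict: "time_s": time; "joint_positions": joint angles; "dq": joint speeds; "tau": joint torques, N m; "eef_pos": TCP position; "eef_rot": TCP orientation; "contact_force": force on the tool from outside, world axes, zero at the start; "torque": the same for the moment, N m; "grip_width": finger opening in m; "grip_force": force on a finger pad.
Only numpy, scipy, OpenCV 4.12 (cv2) and the standard library are available. Lean on these libraries where they do the work, as an engineer would, in place of code of your own. Each camera call takes 0.05 s, during which the arm holds its last target. There are 200 camera calls.

## Task

Make up the two bearing units for a screw spindle: seat each sealed ball bearing flat in the bore of the housing that it fits, then close each housing with its own end cover, so that the cover goes over the bearing and lies flat on the housing's top face. The two plain spacer rings belong to the shaft and are not wanted yet: leave them lying where they are.

Things in the scene. Friction and masses are not known exactly. Their poses are not given: they have to be found in the camera images.
- housing_large_mouth (a point): Large bearing housing, grey, loose, 0.9 kg: square foot 74 x 74 x 10 mm with four bolt holes, round body 62 mm across, flat top face 26 mm above the bench. In it, open upwards, a bored seat 44 mm across, 8 mm deep, with a 3 mm chamfer at the mouth and a 24 mm shaft hole in its floor. Point: centre of the mouth, level with the top face; z up, x and y along the foot's sides.
- housing_small_mouth (a point): Small bearing housing, grey, loose, 0.6 kg: oval foot 27 x 83 x 10 mm with two bolt holes, round body 48 mm across, flat top face 22 mm above the bench. In it, open upwards, a bored seat 32 mm across, 6 mm deep, with a 3 mm chamfer at the mouth and a 16 mm shaft hole in its floor. Point: centre of the mouth, level with the top face; z up, y along the foot.
- bearing_large_center (a point): Large ball bearing lying flat: steel outer and inner ring, black seal between; 40 mm across, 18 mm high, 17 mm bore, 0.11 kg, both faces alike. Fits the large housing: it enters the seat by 8 mm and then stands 10 mm proud of the top face, so hold it by the upper 9 mm to lower it right home. Point: its centre, 9 mm above its underside; z up.
- bearing_small_center (a point): Small ball bearing lying flat: steel outer and inner ring, black seal between; 28 mm across, 14 mm high, 10 mm bore, 0.05 kg, both faces alike. Fits the small housing: it enters the seat by 6 mm and then stands 8 mm proud of the top face, so hold it by the upper 7 mm to lower it right home. Point: its centre, 7 mm above its underside; z up.
- cover_large_boss (a point): Large end cover, bare aluminium, open side down: cap 62 mm across, 15 mm high, four screw holes; on top a solid round boss to hold it by, 30 mm across, 18 mm high; 0.15 kg. The recess below, 44 mm across, 11.5 mm deep, 3 mm chamfer, goes over the proud bearing until the rim lies on the housing's top face, at any turn. Point: centre of the boss, 24 mm above the underside; z up.
- cover_small_boss (a point): Small end cover, bare aluminium, open side down: cap 48 mm across, 13 mm high, three screw holes; on top a solid round boss to hold it by, 20 mm across, 16 mm high; 0.08 kg. The recess below, 32 mm across, 9.5 mm deep, 3 mm chamfer, goes over the proud bearing until the rim lies on the housing's top face, at any turn. Point: centre of the boss, 21 mm above the underside; z up.
- spacer_large_center (a point): Large plain spacer ring, no bearing: one bare steel ring, no seal, 40 mm across, 18 mm high, with a wide open 31 mm bore through which the bench shows. Stays where it lies. Point: its centre, 9 mm above its underside.
- spacer_small_center (a point): Small plain spacer ring, no bearing: one bare steel ring, no seal, 28 mm across, 14 mm high, with a wide open 20 mm bore through which the bench shows. Stays where it lies. Point: its centre, 7 mm above its underside.
Mind the look-alikes: they are no part of the job. Leave any pink look-alike of the part that bears cover_small_boss alone.

How it is judged:
By the outcome, as a careful person would: the job done as asked, in the order asked, and still so for the second after the job is handed in, with the robot touching nothing.
It also fails if it takes over 96 s, if anything falls off the work surface, if the arm or the gripper's body presses on something with over 40 N, if the wrist force passes 120 N, or if a joint passes its speed limit or range.

## Working session

There is one attempt and no reset: what is moved stays moved. The work goes in short steps, each a Python script; the robot and the scene stay as the last script left them, time stands still between calls to the robot, and variables do not carry over. Pictures are saved under pics/ and viewed, at most 14 in all, crops included, and the job is handed in when it is done.

```bash
mkdir -p pics
python3 - <<'E'
from workcell import r, optics
import cv2, numpy as np
for n in ("top","side"):
    im,d=optics.get_image(n); m=optics.camera_model(n)
    np.savez(f"pics/{n}0.npz",im=im,d=d,**m)
    cv2.imwrite(f"pics/{n}0.png",cv2.resize(im[:,:,::-1],(800,600),interpolation=cv2.INTER_CUBIC))
    print(n,m["K"].round(1).tolist(),m["R"].round(3).tolist(),m["t"].round(3).tolist(),(d>0).mean())
print(r.read_state())
E
```

```text
top [[403.1, 0.0, 261.0], [0.0, 403.1, 187.4], [0.0, 0.0, 1.0]] [[0.023, -1.0, 0.003], [-0.99, -0.023, -0.136], [0.136, 0.0, -0.991]] [0.128, 0.51, 0.835] 0.9960428873697916
side [[346.7, 0.0, 255.1], [0.0, 346.7, 193.4], [0.0, 0.0, 1.0]] [[-0.956, -0.293, 0.006], [-0.199, 0.633, -0.748], [0.215, -0.716, -0.664]] [0.541, 0.076, 0.892] 0.9962615966796875
{'time_s': 0.1, 'joint_positions': array([ 1.13298360e+00,  3.42657721e-01,  1.52489106e+00, -4.71014552e-05,
        1.27538947e+00, -1.46000831e-01]), 'dq': array([ 1.66505305e-04, -2.99532865e-03, -2.52262071e-03,  4.37711463e-05,
       -1.08002618e-03,  2.98531374e-03]), 'tau': array([ 1.85343721e-03, -4.34453130e+01, -2.46489108e+01, -9.88494457e-05,
        4.74569868e-03,  1.90420479e-05]), 'eef_pos': array([0.15089574, 0.5025254 , 0.25570362]), 'eef_rot': array([ 1.45381979e-01,  9.89375372e-01, -6.50817944e-04, -1.72043649e-04]), 'contact_force': array([-0.14849256, -0.02670998, -0.1023426 ]), 'torque': array([ 0.05475502, -0.00895978, -0.06238989]), 'grip_force': 0.0, 'grip_width': 0.0854887108317885}
```

View pics/top0.png

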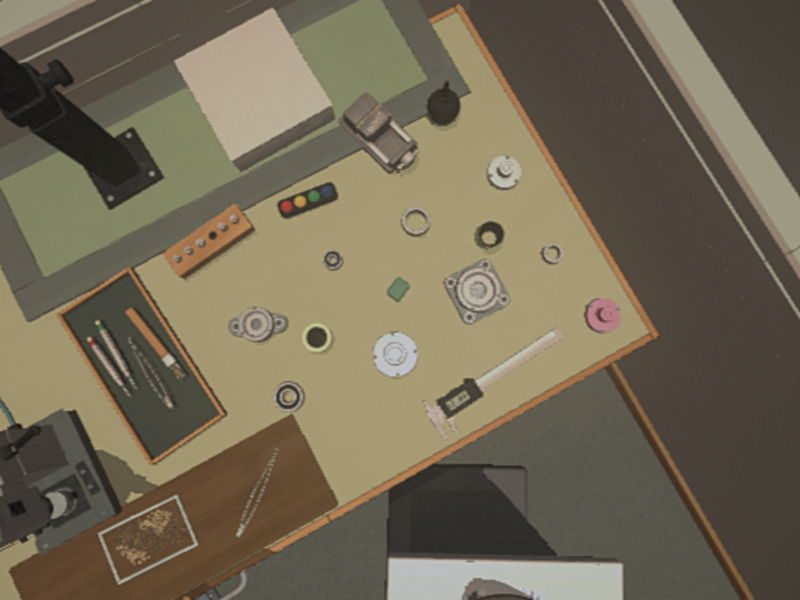

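View pics/side0.png

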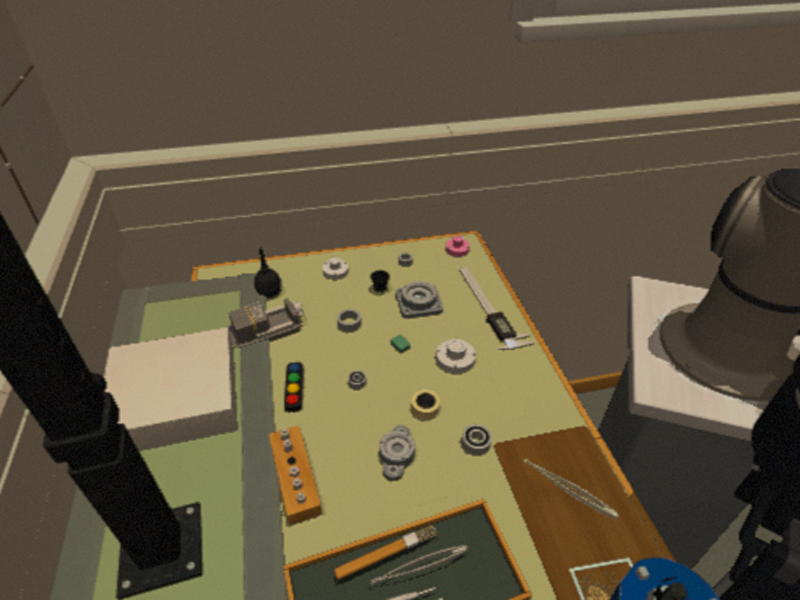

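The top view (800x600) shows the large housing at (479,290), small housing at (257,324), large cover at (395,354), small cover at (505,172) and the pink look-alike at (604,315). The large bearing (seal visible) is at (289,397), the small bearing at (333,260), and the spacers at (415,221) and (552,253). The side view shows the same layout, with the housings at (418,298) and (397,450), bearings at (477,438) and (357,380), and covers at (456,355) and (335,267).

```bash
cat > vis.py <<'E'
import numpy as np, cv2
def rays(m,uv):
    uv=np.atleast_2d(uv); p=np.c_[uv,np.ones(len(uv))]@np.linalg.inv(m["K"]).T@m["R"]
    return -m["R"].T@m["t"], p
def on_plane(m,uv,z):
    c,d=rays(m,uv); return c+d*((z-c[2])/d[:,2])[:,None]
def cloud(m,d):
    v,u=np.mgrid[:d.shape[0],:d.shape[1]]
    c,p=rays(m,np.c_[u.ravel(),v.ravel()]); return (c+p*d.reshape(-1,1)).reshape(*d.shape,3)
def triang(ms,uvs):
    A=np.zeros((3,3));b=np.zeros(3)
    for m,uv in zip(ms,uvs):
        c,d=rays(m,uv); d=d[0]/np.linalg.norm(d[0]); P=np.eye(3)-np.outer(d,d); A+=P;b+=P@c
    return np.linalg.solve(A,b)
def blob_top(m,d,xy,rad,lo,hi,dia=None):
    """outline of pixels with height lo..hi within rad of xy; rays onto the plane of median height; circle centre"""
    P=cloud(m,d); k=(np.hypot(P[...,0]-xy[0],P[...,1]-xy[1])<rad)&(P[...,2]>lo)&(P[...,2]<hi)&(d>0)
    n,l,s,_=cv2.connectedComponentsWithStats(k.astype(np.uint8),connectivity=8)
    if n<2: return None
    k=(l==1+np.argmax(s[1:,4])).astype(np.uint8)
    z=np.median(P[...,2][k>0]); cs,_=cv2.findContours(k,cv2.RETR_EXTERNAL,cv2.CHAIN_APPROX_NONE)
    c=cs[0][:,0,:]; hull=on_plane(m,c.astype(float),z)[:,:2]
    (x,y),(a,b),_=cv2.fitEllipse((hull*1000).astype(np.float32)) if len(c)>5 else ((0,0),(0,0),0)
    return np.array([x/1000,y/1000,z]),(a,b),int(k.sum())
E
python3 - <<'E'
from vis import *
ms={n:np.load(f"pics/{n}0.npz") for n in("top","side")}
px={"HL":(479,290),"HS":(257,324),"CL":(395,354),"CS":(505,172),"BL":(289,397),"BS":(333,260),"SL":(415,221),"SS":(552,253),"pink":(604,315),"cup":(490,235),"tape":(317,338)}
for n,p in px.items():
    xy=on_plane(ms["top"],np.array(p)/1.5625,0.02)[0,:2]
    print(n,xy.round(3),end=" ")
    for v,m in ms.items():
        P=cloud(m,m["d"]); k=(np.hypot(*(P[...,:2]-xy).transpose(2,0,1))<.04)
        z=P[...,2][k]; zt=np.percentile(z,99); print(v,"tab%.1f top%.1f"%(np.percentile(z,5)*1e3,zt*1e3),end=" ")
        for lo,hi in ((.006,.06),(zt-.004,.06)):
            o=blob_top(m,m["d"],xy,.045,lo,hi); print((o[0]*1e3).round(1),np.round(o[1],1),o[2],end=" ")
    print()
E
```

```text
HL [0.516 0.04 ] top tab7.5 top29.7 [515.   41.7  17.4] [80.5 81.3] 1057 [516.4  41.8  27.2] [57.6 58.1] 197 side tab8.0 top27.7 [514.2  48.3  17.3] [77.3 88.2] 491 [515.1  44.2  25.7] [58.7 60. ] 124 
HS [0.461 0.349] top tab-0.3 top25.6 [460.9 348.8  17.6] [43.5 76. ] 565 [461.1 349.8  23.5] [44.9 45.7] 166 side tab-1.2 top23.5 [459.9 355.6  16.5] [44.9 77.9] 567 [460.5 352.7  21.4] [46.  46.3] 191 
CL [0.423 0.156] top tab0.0 top895.8 [423.9 155.6  16.7] [59.4 60.4] 636 Traceback (most recent call last):
  File "<stdin>", line 11, in <module>
TypeError: 'NoneType' object is not subscriptable
```

Run:
```python
from vis import *
ms={n:np.load(f"pics/{n}0.npz") for n in("top","side")}
px={"HL":(479,290),"HS":(257,324),"CL":(395,354),"CS":(505,172),"BL":(289,397),"BS":(333,260),"SL":(415,221),"SS":(552,253),"pink":(604,315),"cup":(490,235),"tape":(317,338),"eraser":(398,289)}
for n,p in px.items():
    xy=on_plane(ms["top"],np.array(p)/1.5625,0.02)[0,:2]
    print(n,xy.round(3),end=" ")
    for v,m in ms.items():
        P=cloud(m,m["d"]); k=(np.hypot(*(P[...,:2]-xy).transpose(2,0,1))<.04)&(m["d"]>0)
        z=P[...,2][k]; zt=np.percentile(z[z<.1],98); print(v,"tab%.1f top%.1f"%(np.percentile(z,5)*1e3,zt*1e3),end=" ")
        for lo,hi in ((.006,.06),(zt-.005,.06)):
            o=blob_top(m,m["d"],xy,.045,lo,hi)
            if o: print((o[0]*1e3).round(1),np.round(o[1],1),o[2],end=" ")
    print()
from workcell import r; print(r.tip_extent)
```

```text
HL [0.516 0.04 ] top tab7.5 top29.4 [515.   41.7  17.4] [80.5 81.3] 1057 [516.1  41.5  26.6] [59.2 60. ] 273 side tab8.0 top27.4 [514.2  48.3  17.3] [77.3 88.2] 491 [515.2  44.6  25.5] [59.1 61.6] 143 
HS [0.461 0.349] top tab-0.3 top25.1 [460.9 348.8  17.6] [43.5 76. ] 565 [460.8 349.8  23.1] [45.9 47.1] 217 side tab-1.2 top23.1 [459.9 355.6  16.5] [44.9 77.9] 567 [460.4 353.   21.2] [46.6 47.2] 221 
CL [0.423 0.156] top tab-0.6 top35.4 [423.9 155.6  16.7] [59.4 60.4] 636 [423.6 155.7  33.5] [27.8 28.3] 151 side tab-0.9 top34.1 [422.7 161.5  15.5] [60. 68.] 417 [422.7 158.8  32.5] [28.2 29.5] 93 
CS [0.688 0.004] top tab-1.1 top30.4 [690.5   4.   14.5] [46.2 48.9] 362 [691.    3.7  29.6] [17.9 19.3] 63 side tab-1.7 top29.3 [689.8   8.1  13.6] [45.5 56.8] 160 [689.8   8.1  28.4] [18.4 21.8] 30 
BL [0.361 0.3  ] top tab-1.0 top21.0 [362.1 300.3  18.4] [38.3 39.8] 246 [362.2 301.2  18.6] [37.4 38.7] 221 side tab-1.4 top19.2 [361.3 306.7  17.1] [38.9 45.8] 267 [361.6 304.3  17.4] [38.5 40. ] 212 
BS [0.554 0.247] top tab-1.1 top16.1 [556.6 247.7  14.7] [26.4 27.7] 118 [556.8 248.1  15. 
[... 648 characters left out ...]
29.0 [ 483.6 -132.1   13.4] [44.5 60.9] 142 [ 484.6 -133.8   28.1] [18.1 22.2] 25 
cup [0.595 0.025] top tab-1.3 top30.2 [596.7  23.4  21.8] [34.7 35.6] 148 [595.   24.2  29.5] [34.4 34.8] 60 side tab-1.4 top30.3 [594.4  24.5  20.9] [33.4 57.1] 129 [594.   27.3  29.1] [34.1 35.2] 36 
tape [0.443 0.265] top tab-0.9 top23.4 [444.3 264.7  21.1] [39.4 40.1] 290 [444.4 264.7  21.2] [39.2 39.8] 276 side tab-1.5 top21.2 [443.  270.7  19.4] [39.8 48.4] 264 [443.6 268.1  19.7] [39.5 41.9] 227 
eraser [0.514 0.154] top tab-1.3 top14.5 [516.3 153.5  12.7] [23.7 33.5] 133 [515.9 154.   12.8] [23.3 32.1] 128 side tab-1.7 top12.8 [515.5 158.4  11.4] [25.2 35.2] 84 [515.3 158.2  11.5] [24.1 35.2] 80 
0.025
```

```bash
cat > arm.py <<'E'
import numpy as np
from workcell import r, command_gripper
Q=np.array([0,1,0,0.]); a=np.deg2rad(90); Q=np.array([np.cos(a),np.sin(a),0,0])  # tool down, fingers close along world y
SAFE=.13
def st(tag):
    s=r.read_state(); print(tag,"t%.1f"%s["time_s"],(s["eef_pos"]*1e3).round(1),"w%.1f"%(s["grip_width"]*1e3),"gf%.0f"%s["grip_force"],"F",s["contact_force"].round(1)); return s
def pick(xy,z,wopen,wexp,force):
    command_gripper(wopen)
    r.reach([*xy,SAFE],Q)
    r.move_straight([*xy,z+.02],Q,speed=.2)
    if r.move_straight([*xy,z],Q,speed=.06,max_force=15): st("TOUCH going down"); raise SystemExit
    command_gripper(wexp-.01,force); s=st("gripped")
    if abs(s["grip_width"]-wexp)>.004: raise SystemExit("bad grip")
    r.move_straight([*xy,SAFE],Q,speed=.2); st("lifted")
def place(xy,z,dz=.016,wrel=.02,slow=.03,fmax=12):
    """z: TCP height when home"""
    r.move_straight([*xy,SAFE],Q,speed=.3)
    r.move_straight([*xy,z+dz],Q,speed=.2)
    hit=r.move_straight([*xy,z-.001],Q,speed=slow,max_force=fmax)
    s=st("hit" if hit else "no contact"); print("above home %.1f mm"%((s["eef_pos"][2]-z)*1e3))
    if s["eef_pos"][2]-z>.003: raise SystemExit("stuck high, still held")
    command_gripper(s["grip_width"]+wrel)
    r.move_straight([*xy,SAFE],Q,speed=.2); st("away")
E
python3 - <<'E'
from arm import *
# large bearing: home underside is 18 mm above bench
pick((.3619,.3028),.034,.060,.040,40)
place((.5156,.0430),.034+.018)
E
```

```text
gripped t3.0 [362.1 302.9  34.5] w37.7 gf40 F [-1.  -1.   5.1]
lifted t3.7 [361.4 302.5 129.3] w37.6 gf40 F [-0.7  0.4 -0.8]
hit t5.8 [515.6  43.   52.5] w37.5 gf41 F [-1.3 -0.   5.3]
above home 0.5 mm
away t6.7 [515.2  43.  129.5] w57.5 gf0 F [ 0.2  0.3 -0.2]
```

Run:
```python
from arm import *
# small bearing: home underside 16 mm above bench
pick((.5563,.2495),.0326,.048,.028,40)
place((.4606,.3514),.0326+.016,wrel=.016)
r.reach([.45,.05,.2],Q)
from workcell import optics; import cv2
from vis import *
ims=[]
for n,cs in (("top",((516,43),(461,351))),("side",((516,43),(461,351)))):
    im,d=optics.get_image(n); m=optics.camera_model(n)
    np.savez(f"pics/{n}1.npz",im=im,d=d,**m)
    for (x,y),zt in zip(cs,(.036,.030)):
        X=m["R"]@np.array([x/1e3,y/1e3,.02])+m["t"]; u=(m["K"]@X)[:2]/X[2]; u=u.astype(int)
        ims.append(cv2.resize(im[u[1]-24:u[1]+24,u[0]-32:u[0]+32,::-1],(400,300),interpolation=cv2.INTER_CUBIC))
        for lo in (zt-.006,):
            o=blob_top(m,d,(x/1e3,y/1e3),.03,lo,.06); print(n,(o[0]*1e3).round(1),np.round(o[1],1),o[2])
cv2.imwrite("pics/b1.png",np.vstack([np.hstack(ims[:2]),np.hstack(ims[2:])]))
```

```text
gripped t9.2 [556.5 249.6  33.2] w25.0 gf39 F [-1.5  0.4  3.3]
lifted t9.8 [555.7 249.3 129. ] w25.0 gf39 F [-0.9 -0.2 -1.1]
hit t11.4 [460.6 351.5  49.1] w24.9 gf40 F [-0.8 -0.2  6.2]
above home 0.5 mm
away t12.3 [460.2 351.2 129.3] w40.7 gf0 F [-0.6 -0.4 -0.1]Traceback (most recent call last):
  File "<stdin>", line 16, in <module>
TypeError: 'NoneType' object is not subscriptable
```

```bash
cat > look.py <<'E'
from arm import *
from workcell import optics; import cv2
from vis import *
def look(tag,items,park=True):
    if park: r.movej([1.133,.342,1.524,0,1.275,-.146])
    ims=[]
    for n in ("top","side"):
        im,d=optics.get_image(n); m=optics.camera_model(n)
        np.savez(f"pics/{n}{tag}.npz",im=im,d=d,**m)
        for x,y,lo in items:
            X=m["R"]@np.array([x,y,.02])+m["t"]; u=((m["K"]@X)[:2]/X[2]).astype(int)
            ims.append(cv2.resize(im[u[1]-24:u[1]+24,u[0]-32:u[0]+32,::-1],(400,300),interpolation=cv2.INTER_CUBIC))
            o=blob_top(m,d,(x,y),.03,lo,.08)
            print(n,o and ((o[0]*1e3).round(1),np.round(o[1],1),o[2]))
    cv2.imwrite(f"pics/b{tag}.png",np.vstack([np.hstack(ims[:2]),np.hstack(ims[2:])]))
E
python3 -c "
from look import *
look(1,((.516,.043,.030),(.461,.351,.0255)))"
```

```text
top (array([515. ,  42.3,  36.5]), array([38.1, 39.1]), 230)
top (array([461. , 350.2,  30.8]), array([26.6, 28. ]), 127)
side (array([514.5,  45.6,  35.1]), array([38. , 42.5]), 116)
side (array([460.7, 352.9,  29.4]), array([26. , 28.8]), 125)
```

View pics/b1.png

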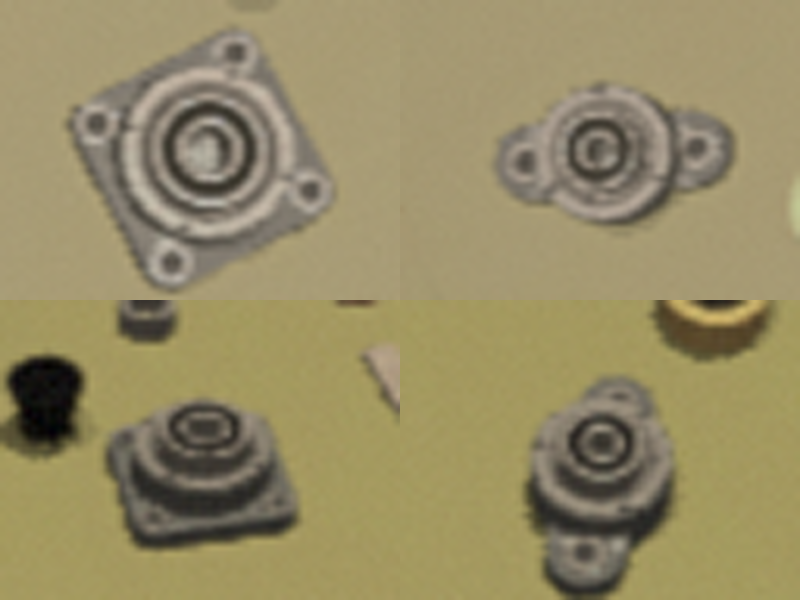

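Both bearings sit centred in their bores. In the top crops they are at (210,150) and (598,150), with faces measured at 35.8 and 30.1 mm (36 and 30 expected), so both are seated. Next come the covers.

Run:
```python
from look import *
pick((.4232,.1572),.042,.050,.030,40)
place((.5151,.0437),.042+.026,wrel=.018)
pick((.6904,.0059),.040,.040,.020,40)
place((.4608,.3514),.040+.022,wrel=.018)
r.reach([.45,.2,.2],Q)
look(2,((.516,.043,.052),(.461,.351,.044)))
```

```text
gripped t18.8 [423.4 157.2  42.4] w28.3 gf39 F [-0.4 -1.5  4.7]
lifted t19.4 [422.6 157.1 129.3] w28.5 gf40 F [ 0.  -0.2 -3.4]
hit t21.0 [515.1  43.7  68.4] w28.5 gf40 F [-1.9 -0.2  5.7]
above home 0.4 mm
away t21.7 [515.2  43.7 130.4] w46.2 gf0 F [-1.  -0.1 -0.6]
gripped t24.0 [690.7   5.9  40.5] w18.0 gf39 F [ 0.2 -0.3  0.7]
lifted t24.6 [689.7   6.  128.9] w18.0 gf39 F [-0.7  1.2 -1.4]
hit t27.1 [460.8 351.4  62.5] w18.3 gf40 F [-1.  -1.   6.2]
above home 0.5 mm
away t27.9 [460.7 351.4 130.2] w36.2 gf0 F [0.3 0.5 0.1]
top (array([515.2,  43.1,  59.4]), array([28.2, 29.4]), 164)
top (array([461.8, 349.2,  51.8]), array([18.6, 21.1]), 82)
side (array([513.4,  48.2,  58.3]), array([28.7, 34.3]), 80)
side (array([461.2, 354.2,  50.4]), array([19.3, 22.6]), 83)
```

View pics/b2.png

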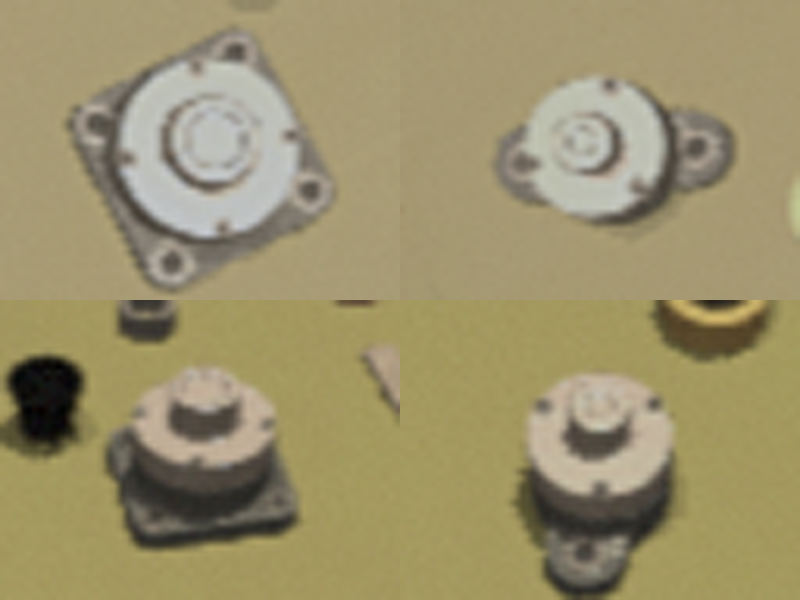

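Both covers lie flat and centred, with bosses at (215,138) and (583,142) in the top crops. Their tops measure 58.9 and 51.1 mm (59 and 51 expected), and the arm is parked clear.

```bash
python3 -c "
from workcell import r
print(r.finish_job(), r.read_state()['time_s'])"
```

```text
the job is handed in; nothing more can be done
the job is handed in; nothing more can be done
```

I seated both bearings and closed each housing with its own cover, checking every height in the camera images to within about 0.2 mm; I left the spacers and the pink look-alike alone, and handed the job in at about 30 s.

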